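# Sweep loose jar caps into the discard tray

## Robot

A 6-joint arm with a two-finger parallel gripper is mounted at the origin on the work surface. World frame = base frame: x ahead of the robot, y to its left, z up, the work surface at z = 0. Lengths are in m, angles in rad, forces in N, time in s.
With the tool pointing down it reaches from about 0.275 to 0.75 m from the base axis. Payload 10.2 kg.
Tool frame: the origin (TCP) lies on the centre line of the jaws, within the pads' length; the fingertips stand 17 mm ahead of it and the grasp point (between the pads) lies 2 mm behind it; z points along the fingers, y is the line along which they close (so a half turn about z gives the same grasp; the last joint's range is limited). The gripper opens to 88 mm and grips with 3 to 60 N. Pads are 18 mm wide; open, the fingers measure 123 mm over their backs; the gripper's body (75 mm by 187 mm) begins 45 mm behind the grasp point.
Start: joints at [-1.442, 0.313, 1.498, -0, 1.331, -0.223], TCP at [0.181, -0.493, 0.256] pointing down, gripper open.
Joint ranges: [-2.94, 2.94], [-0.97, 2.17], [0.19, 2.56], [-1.23, 4.37], [0.02, 3.11], [-2.88, 2.88]. Speed limits (rad/s): [2.39, 2.39, 3.01, 3.14, 3.14, 3.14].

## Interface

Orientations are given as a unit quaternion [x, y, z, w].
In Python, from cell import arm gives the robot as it stands. Calls block until the motion is done:
- arm.move_to(position, orientation): joint-space move of the TCP to a pose.
- arm.move_straight(position, orientation=None, max_speed=0.15, contact_N=None): straight line of the TCP; orientation=None keeps the orientation; max_speed is the mean speed in m/s. With contact_N (N) it stops when the force on the tool has changed by that much, and returns True; else False.
- arm.set_joints(angles): joint-space move.
- arm.set_gripper(opening): finger opening in m; the grip force is fixed at half the most; returns when the fingers have stopped.
- arm.dwell(seconds).
- arm.inverse_kinematics(position, orientation): joint angles nearest the present ones, or None.
- arm.grab_frame(name): name is "scene" or "side" or "wrist"; returns a dict with "color" (420x560x3 uint8, red, green, blue), "z_map" (420x560 float32, m along the optical axis (not along the pixel's ray), 0 where there is no reading), "intrinsics" (3x3 intrinsics, pixels), "R" (3x3) and "t" (3): a world point X has camera coordinates R X + t. Camera axes: x right, y down, z forward; pixel columns grow to the right and rows downward; lengths in m; the calibration is good to about 2 mm. A picture is of the moment at which its call begins.
A pose or a line that the arm cannot do raises arm.PlanningError and nothing moves.
- arm.finish_job(): hands the job in; it is judged then, once.
Readings, each from a call of its own:
- arm.current_time(): time.
- arm.current_joints(): joint angles.
- arm.current_joint_velocities(): joint speeds.
- arm.current_joint_torque(): joint torques, N m.
- arm.current_tool_pos(): TCP position.
- arm.current_eef_rot(): TCP orientation.
- arm.current_wrist_force(): force on the tool from outside, world axes, zero at the start.
- arm.current_moment(): the same for the moment, N m.
- arm.current_opening(): finger opening in m.
- arm.current_grip_force(): force on a finger pad.
Only numpy, scipy, OpenCV 4.12 (cv2) and the standard library are available. Lean on these libraries where they do the work, as an engineer would, in place of code of your own. Each camera call takes 0.05 s, during which the arm holds its last target. There are 200 camera calls.

## Task

Clear the bench: sweep the three loose white screw caps along the surface into the open-fronted steel discard tray, so that each lies wholly inside it. Push them gently with the outside of the fingers; do not pinch or lift them or press them hard, and do not shift or knock over the vial, the jar, the reagent bottle or the timer.

Things in the scene. Friction and masses are not known exactly. Their poses are not given: they have to be found in the camera images.
- cap_a: loose white plastic screw cap, a disc 30 mm in diameter and 14 mm tall with ribbed sides, 12 g or so, lying flat on the bench (it slides when pushed); origin at its centre, 7 mm above the bench. The three caps are alike
- cap_b: loose white plastic screw cap, a disc 30 mm in diameter and 14 mm tall with ribbed sides, 12 g or so, lying flat on the bench (it slides when pushed); origin at its centre, 7 mm above the bench. The three caps are alike
- cap_c: loose white plastic screw cap, a disc 30 mm in diameter and 14 mm tall with ribbed sides, 12 g or so, lying flat on the bench (it slides when pushed); origin at its centre, 7 mm above the bench. The three caps are alike
- tray: dustpan-shaped steel discard tray fixed to the bench, 145 mm long (its x) by 168 mm wide (its y); back and side walls 30 mm high, 4 mm thick, none at the front. Origin: centre of its underside, at bench level. Its x axis points from the open front (x = -72.5 mm) inwards to the back wall (inner face x = +68.5 mm); side walls' inner faces at y = +-80 mm
- tray_mouth (a point): middle of the tray's open front edge, at bench level, same axes as the tray. The front looks roughly to +y (the robot's left), to where the caps lie. From this edge a smooth 22 mm long ramp rises to the tray's floor, 2 mm above the bench, so that caps slide in
- vial: closed amber glass vial with black cap standing among the loose caps, 27 mm in diameter, 42 mm tall, 35 g; origin at the centre of its underside. Stays where it is
- jar: closed clear specimen jar with a white cap (38 mm in diameter) standing among the loose caps, body 35 mm in diameter, 42 mm tall in all, 60 g; origin at the centre of its underside. Stays where it is
- reagent: amber reagent bottle, 64 mm in diameter, 150 mm tall, on the left; origin at the centre of its underside. Stays where it is
- timer: small white bench timer lying flat, 50 x 70 x 22 mm, front left; origin at the centre of its underside. Stays where it is

How it is judged:
At the end, for the whole second after the job is handed in: All three caps rest in the tray: each cap's centre between the side walls, in front of the back wall and at least 17.5 mm behind the front edge (so the whole cap is inside), less than 27 mm above the bench, slower than 20 mm/s (x of cap_a in the frame of tray between -0.055 and 0.07 m and y of cap_a in the frame of tray between -0.08 and 0.08 m and height (world z) of each of cap_a, cap_b, cap_c below 0.027 m and linear speed of each of cap_a, cap_b, cap_c below 0.02 m/s and x of cap_b in the frame of tray between -0.055 and 0.07 m and y of cap_b in the frame of tray between -0.08 and 0.08 m and x of cap_c in the frame of tray between -0.055 and 0.07 m and y of cap_c in the frame of tray between -0.08 and 0.08 m); the robot touches nothing.
It fails at once if a cap is lifted (its centre more than 35 mm above the bench) (height (world z) of any of cap_a, cap_b, cap_c above 0.035 m).
It fails at once if a cap is pinched or pressed hard (more than 15 N from the fingers) (contact force between any of cap_a, cap_b, cap_c and the fingers above 15 N).
It fails at once if the vial or the jar is shifted by more than 15 mm or tipped (distance of any of vial, jar from where it was at the start of the episode above 0.015 m or angle between any of vial, jar's own z axis and vertical above 0.35 rad).
It fails at once if the reagent bottle or the timer is shifted by more than 15 mm or tipped (distance of any of reagent, timer from where it was at the start of the episode above 0.015 m or angle between any of reagent, timer's own z axis and vertical above 0.35 rad).
It also fails if it takes over 69 s, if anything falls off the work surface, if the arm or the gripper's body presses on something with over 40 N, if the wrist force passes 120 N, or if a joint passes its speed limit or range.

## Working session

There is one attempt and no reset: what is moved stays moved. The work goes in short steps, each a Python script; the robot and the scene stay as the last script left them, time stands still between calls to the robot, and variables do not carry over. Pictures are saved under pics/ and viewed, at most 10 in all, crops included, and the job is handed in when it is done.

```bash
mkdir -p pics; ls
python3 - <<'E'
from cell import arm
import cv2,numpy as np
fs=[arm.grab_frame(n) for n in("scene","side")]
for n,f in zip(("scene","side"),fs):
    cv2.imwrite(f"pics/{n}0.png",f["color"][:,:,::-1])
    R,t=f["R"],f["t"];print(n,-R.T@t,f["intrinsics"].tolist(),R[2])
print(arm.current_eef_rot(),arm.current_time())
E
```

```text
pics
scene [ 1.17661606 -0.48100865  0.5750908 ] [[441.9279222671482, 0.0, 287.2903171136005], [0.0, 441.9279222671482, 211.7894248260258], [0.0, 0.0, 1.0]] [-0.65107614  0.53856738 -0.53483179]
side [ 0.30367948 -0.75174062  0.5702548 ] [[511.2411676234676, 0.0, 279.26650510719526], [0.0, 511.2411676234676, 215.3296859319478], [0.0, 0.0, 1.0]] [ 0.22753447  0.82100997 -0.52361311]
[ 9.84572594e-01  1.74975719e-01  2.63739635e-05 -5.50781423e-04] 0.1
```

View pics/scene0.png

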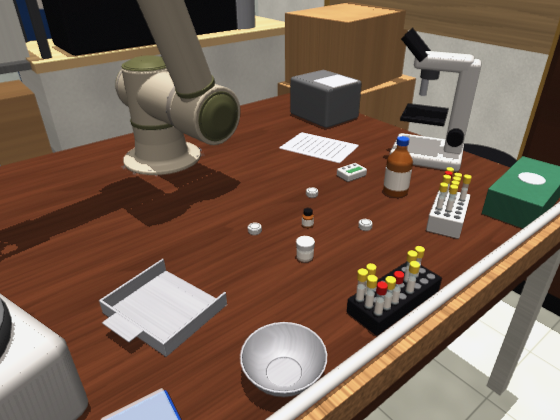

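View pics/side0.png

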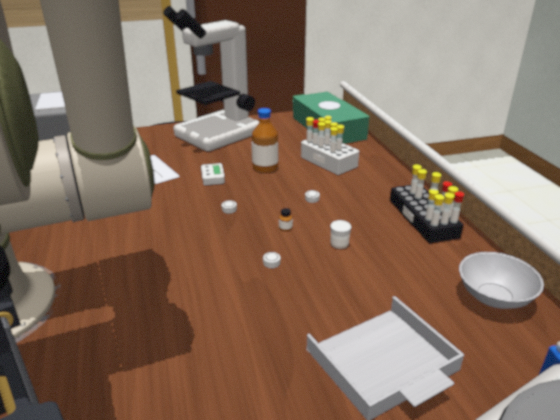

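Scene view: caps at about (255,229), (312,192), (366,225); vial (308,217), jar (305,249), tray around (165,305) with its open front at the upper right. Side view: caps (272,260), (229,207), (313,196); vial (286,220), jar (341,234).

```bash
cat > h.py <<'E'
from cell import arm
import cv2,numpy as np
def ray(f,uv,z):
    K,R,t=f["intrinsics"],f["R"],f["t"]; c=-R.T@t
    d=R.T@np.linalg.solve(K,[uv[0],uv[1],1.]); return c+d*(z-c[2])/d[2]
def cloud(f):
    z=f["z_map"];v,u=np.nonzero(z>0);zz=z[v,u]
    p=np.linalg.inv(f["intrinsics"])@np.array([u*zz,v*zz,zz])
    return (p.T-f["t"])@f["R"],f["color"][v,u]
def caps(f,seeds,zc=.007,r=12):
    out=[]
    for s in seeds:
        c=f["color"].astype(int); m=((c.min(2)>110)&(c.max(2)-c.min(2)<50)).astype(np.uint8)
        n,l,st,ce=cv2.connectedComponentsWithStats(m)
        k=min((i for i in range(1,n) if st[i,4]>15),key=lambda i:np.hypot(*(ce[i]-s)))
        x,y,w,h,a=st[k]; out.append((ray(f,(x+w/2-.5,y+h/2-.5),zc).round(4).tolist(),int(w),int(h)))
    return out
E
python3 - <<'E'
from h import *
S=arm.grab_frame("scene");D=arm.grab_frame("side")
print("caps scene",*caps(S,[(255,229),(312,192),(366,225)]),sep="\n")
print("caps side",*caps(D,[(272,260),(229,207),(313,196)]),sep="\n")
# height map from both clouds
P=np.vstack([cloud(S)[0],cloud(D)[0]])
H=np.zeros((600,700))
m=(P[:,0]>.2)&(P[:,0]<.8)&(P[:,1]>-.45)&(P[:,1]<.25)&(P[:,2]<.2)&(P[:,2]>0)
q=P[m]; np.maximum.at(H,(((q[:,0]-.2)*1000).astype(int),((.25-q[:,1])*1000).astype(int)),q[:,2])
B=cv2.dilate((H>.008).astype(np.uint8),np.ones((5,5)))
n,l,st,ce=cv2.connectedComponentsWithStats(B)
for i in range(1,n):
    if st[i,4]>150:
        x,y,w,h,a=st[i]; print("blob x%.3f..%.3f y%.3f..%.3f"%(.2+y/1e3,.2+(y+h)/1e3,.25-(x+w)/1e3,.25-x/1e3),"h",H[l==i].max().round(3),"med",np.median(H[(l==i)&(H>.008)]).round(3),a)
img=cv2.applyColorMap((np.clip(H/.05,0,1)*255).astype(np.uint8),cv2.COLORMAP_JET)
img=cv2.dilate(img,np.ones((3,3)))
cv2.imwrite("pics/hm.png",cv2.flip(img,0))
E
```

```text
caps scene
([0.4885, -0.01, 0.007], 13, 12)
([0.4491, 0.2021, 0.007], 12, 10)
([0.6379, 0.1975, 0.007], 13, 12)
caps side
([0.4929, -0.0146, 0.007], 18, 16)
([0.4528, 0.1985, 0.007], 16, 13)
([0.6413, 0.1913, 0.007], 15, 13)
blob x0.200..0.312 y-0.052..0.111 h 0.2 med 0.176 6072
blob x0.436..0.472 y0.175..0.214 h 0.019 med 0.014 1053
blob x0.475..0.513 y-0.034..0.005 h 0.018 med 0.014 1080
blob x0.486..0.691 y-0.392..-0.186 h 0.034 med 0.029 7836
blob x0.534..0.569 y0.074..0.109 h 0.047 med 0.029 921
blob x0.614..0.659 y-0.013..0.035 h 0.046 med 0.041 1615
blob x0.624..0.660 y0.169..0.211 h 0.019 med 0.014 1089
blob x0.765..0.800 y-0.264..-0.146 h 0.048 med 0.032 3023
blob x0.778..0.800 y-0.450..-0.366 h 0.075 med 0.072 1500
```

View pics/hm.png

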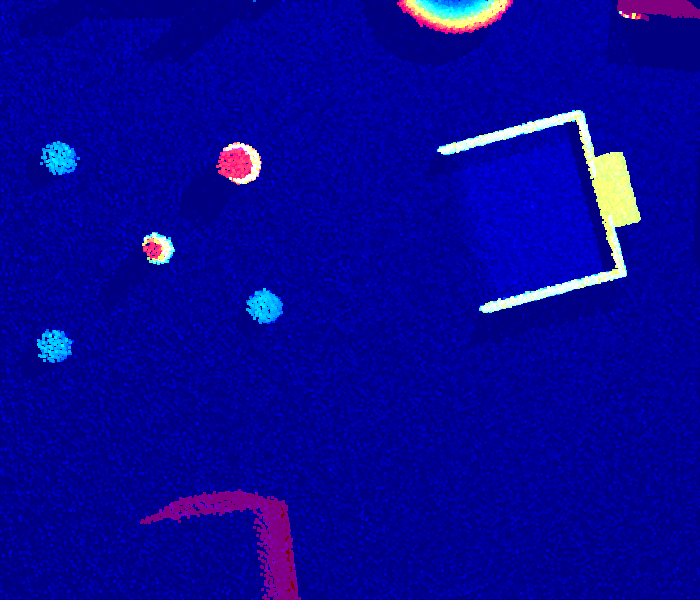

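Height map (1 mm/px, x up, y to the left): caps at (58,158), (54,346), (265,306). The vial is at (157,248) and the jar at (239,163). The tray's front corners are at (440,150) and (483,311), with the back corners at (581,112) and (625,272).

My plan is to push with a narrow two-finger fork, 16 mm open, which steers each disc stably. The order is C, B, then A around the far side of the jar.

```bash
cat >> h.py <<'E'
ex=np.array([.26,-.966]);ex/=np.hypot(*ex);ey=np.array([-ex[1],ex[0]]);mouth=np.array([.568,-.212])
def tr(x,y): return mouth+(x+.0725)*ex+y*ey
def quat(th,flip): a=(th+np.pi*flip)/2; return [float(np.cos(a)),float(np.sin(a)),0.,0.]
def poses(path,back=.055,off=.022,z=.022,flip=0):
    """TCP poses pushing a cap along path (last point = cap's end): start behind, then follow"""
    path=np.array(path);d=np.diff(path,axis=0);th=np.unwrap(np.arctan2(d[:,1],d[:,0]))
    th=np.r_[th[0],(th[1:]+th[:-1])/2,th[-1]]; out=[]
    for i,(p,t) in enumerate(zip(path,th)):
        u=np.array([np.cos(t),np.sin(t)])
        if i==0: out.append((np.r_[p-back*u,z],quat(t,flip)))
        out.append((np.r_[p-off*u,z],quat(t,flip)))
    return out
def smooth(pts,n):
    from scipy.interpolate import CubicSpline
    pts=np.array(pts);s=np.r_[0,np.cumsum(np.hypot(*np.diff(pts,axis=0).T))]
    return CubicSpline(s,pts)(np.linspace(0,s[-1],n))
PC=[(.492,-.015),tr(.03,-.045)]
PB=[(.453,.197),tr(.01,0)]
PA=smooth([(.641,.193),(.69,.08),(.70,.0),(.665,-.10),tr(-.0725,.045),tr(.02,.045)],13)
UP=np.array([0,0,.075])
def push(path,flip,speed=.08):
    ps=poses(path,flip=flip)
    p,q=ps[0]; arm.move_to(p+UP,q); arm.move_straight(p,q,max_speed=.1)
    for p,q in ps[1:]:
        arm.move_straight(p,q,max_speed=speed)
    u=ps[-1][0]-ps[-2][0];u/=np.linalg.norm(u)
    arm.move_straight(ps[-1][0]-.03*u,max_speed=.1)
    arm.move_straight(ps[-1][0]-.03*u+UP,max_speed=.2)
    print(arm.current_time(),arm.current_wrist_force())
E
python3 - <<'E'
from h import *
for P in(PC,PB,PA):
  for fl in(0,1):
    r=[arm.inverse_kinematics(p+dz,q) for p,q in poses(P,flip=fl) for dz in (0,UP)]
    print(fl,[None if x is None else round(float(x[5]),2) for x in r[::2]],sum(x is None for x in r))
print(np.round(PA,3).tolist())
S=arm.grab_frame("scene");p,_=cloud(S)
K=S["intrinsics"];uv=(p@S["R"].T+S["t"])@K.T;uv=uv[:,:2]/uv[:,2:]
for n,(a,b,c,d),lo in(("timer",(332,158,372,184),.012),("reagent",(380,135,415,200),.02)):
    m=(uv[:,0]>a)&(uv[:,0]<c)&(uv[:,1]>b)&(uv[:,1]<d)&(p[:,2]>lo)&(p[:,1]<.6); print(n,np.percentile(p[m],[3,97],axis=0).round(3).tolist())
E
```

```text
0 [2.79, 2.72, 2.26] 0
1 [-0.35, -0.42, -0.88] 0
0 [None, None, 2.25] 4
1 [0.01, -0.05, -0.89] 0
0 [2.87, 2.82, 2.79, 2.8, 2.85, None, None, None, None, None, None, 2.82, 2.33, 2.06] 12
1 [-0.27, -0.32, -0.35, -0.34, -0.29, -0.17, -0.01, 0.13, 0.21, 0.2, 0.03, -0.32, -0.81, -1.08] 0
[[0.641, 0.193], [0.66, 0.156], [0.677, 0.116], [0.692, 0.074], [0.7, 0.031], [0.699, -0.011], [0.688, -0.052], [0.669, -0.092], [0.646, -0.13], [0.624, -0.168], [0.61, -0.206], [0.612, -0.246], [0.635, -0.29]]
timer [[0.422, 0.321, 0.013], [0.47, 0.386, 0.026]]
reagent [[0.459, 0.347, 0.025], [0.611, 0.571, 0.151]]
```

Run:
```python
from h import *
arm.set_gripper(.016)
push(PC,1)
cv2.imwrite("pics/c1.png",arm.grab_frame("scene")["color"][:,:,::-1])
```

```text
10.15 [-0.70312391  0.22551037 -0.87529372]
```

View pics/c1.png

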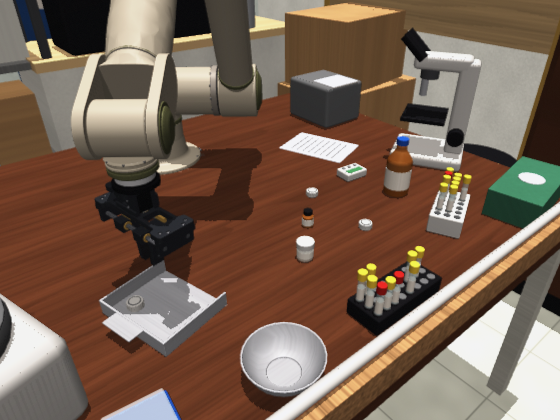

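Cap C is in the tray at about (135,302), and nothing else moved. Next is B.

Run:
```python
from h import *
def T(p): d=np.array(p[:2])-mouth; return (d@ex-.0725).round(3),(d@ey).round(3)
print("C",T(ray(arm.grab_frame("scene"),(135,302),.009)))
push(PB,1)
cv2.imwrite("pics/b1.png",arm.grab_frame("scene")["color"][:,:,::-1])
```

```text
C (np.float64(0.025), np.float64(-0.047))
21.1 [-0.56063042  0.62036887 -0.6883157 ]
```

View pics/b1.png

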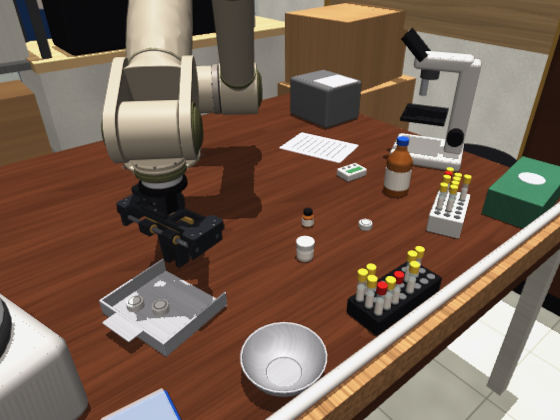

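B is in at (160,305), with the vial and jar untouched. I'll re-plan A with a straighter tray entry, since B only needs clearance, and check the fork's clearances first.

```bash
cat >> h.py <<'E'
from scipy.interpolate import BSpline
def bpath(c,n):
    c=np.array(c);k=3;kn=np.r_[[0]*k,np.linspace(0,1,len(c)-k+1),[1]*k]
    f=BSpline(kn,c,k)(np.linspace(0,1,400));s=np.r_[0,np.cumsum(np.hypot(*np.diff(f,axis=0).T))]
    return np.array([np.interp(np.linspace(0,s[-1],n),s,f[:,i]) for i in(0,1)]).T
PA=bpath([(.641,.192),(.672,.125),(.706,.05),(.705,-.015),(.665,-.075),(.60,-.11),tr(-.11,.03),tr(-.06,.03),tr(-.015,.032)],16)
E
python3 - <<'E'
from h import *
obs={"jar":((.636,.011),.019),"vial":((.551,.093),.0135),"wallR":((.649,-.190),.003),"wallL":((.488,-.233),.003)}
best={k:9 for k in obs};L=[]
ps=poses(PA,flip=1)
for (p,q),c in zip(ps[1:],PA):
    th=2*np.arctan2(q[1],q[0])-np.pi;u=np.array([np.cos(th),np.sin(th)]);v=np.array([-u[1],u[0]]);L.append(round(float(np.degrees(th))+90))
    for k,(o,r) in obs.items():
        d=np.array(o)-p[:2];a=max(abs(d@u)-.010,0);b=max(abs(d@v)-.0255,0)
        best[k]=min(best[k],np.hypot(a,b)-r,np.hypot(*(np.array(o)-c))-.015-r)
print({k:round(float(v),4) for k,v in best.items()},[(h+180)%360-180 for h in L]);print(PA.round(3).tolist())
print(sum(arm.inverse_kinematics(p,q) is None for p,q in ps))
E
```

```text
{'jar': 0.0238, 'vial': 0.0842, 'wallR': 0.0248, 'wallL': 0.0848} [25, 25, 24, 22, 17, 7, -9, -26, -41, -50, -46, -26, -4, 10, 16, 17]
[[0.641, 0.192], [0.655, 0.161], [0.669, 0.131], [0.682, 0.099], [0.694, 0.068], [0.702, 0.035], [0.702, 0.001], [0.692, -0.031], [0.673, -0.059], [0.648, -0.081], [0.621, -0.102], [0.6, -0.128], [0.592, -0.161], [0.596, -0.194], [0.604, -0.227], [0.614, -0.259]]
0
```

```bash
cat >> h.py <<'E'
PA=bpath([(.641,.192),(.668,.125),(.697,.05),(.694,-.015),(.660,-.075),(.615,-.12),tr(-.10,.032),tr(-.06,.033),tr(-.015,.033)],16)
E
python3 - <<'E'
from h import *
push(PA,1,.06)
cv2.imwrite("pics/a1.png",arm.grab_frame("scene")["color"][:,:,::-1])
E
```

```text
35.925 [ 0.06491949 -1.23666871 -0.82125753]
```

View pics/a1.png

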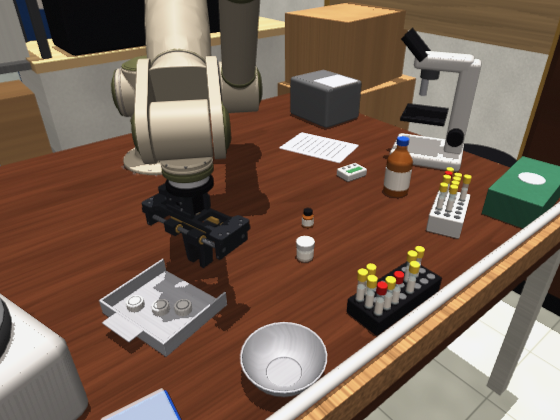

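All three caps are in the tray, at (135,302), (160,307) and (183,307). I'll confirm their tray coordinates and hand in.

Run:
```python
from h import *
f=arm.grab_frame("scene");ok=True
for uv in[(135,302),(160,307),(183,307)]:
    d=ray(f,uv,.009)[:2]-mouth;x=d@ex-.0725;y=d@ey;print(round(x,3),round(y,3));ok&=-.045<x<.06 and abs(y)<.07
if ok: print(arm.finish_job())
```

```text
0.025 -0.047
0.007 -0.0
-0.017 0.033
the job is handed in; nothing more can be done
None
```

All three caps were swept into the tray, each measured wholly inside it, the vial, jar, reagent bottle and timer look undisturbed in the last picture, and the job was handed in at about 36 s; no verdict was returned.

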